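# Empty the cut-off saw's locked catch tray into the tote

## Task

The little cut-off saw has finished its bar of heat sink profile: draw up the drop pin that locks its catch tray, park the pin in the side notch of its sleeve, and pull the tray all the way out. Put every full-length heat sink into the grey tote in a single layer, none on top of another, and the short butt end into the round scrap dish. Then push the empty tray fully home, drop the pin back down into its bore to lock it, and leave the other things on the bench undisturbed.

Things in the scene. Friction and masses are not known exactly. Their poses are not given: they have to be found in the camera images.
- saw: Bench cut-off saw on the desk (fixed, grey; its place and yaw vary). Origin on the desk under the middle of the front edge of its low discharge hood; x points back into the machine, y to its left, z up. Hood: sheet metal box x 0 to 154, y -164 to 164, top at z 52 mm; behind it the saw base (x 150 to 280, y -165 to 165, top z 103) and, above that, blade guard, motor and bar stock, up to z 250, at y > -5.
- tray (a joint): Catch tray, slides straight out from under the hood along the saw's -x, 0 = home to 0.13 m = out against its stop; stays where left (1.5 N friction). Sheet steel, open on top, inside 145 mm (x) by 250 mm (y), floor 4 mm thick with its top 6 mm above the desk, walls 12 mm high above the floor. The drop pin locks it when it is home. Only when it is out are the parts in it clear of the hood.
- tray_handle (a point): Middle of the tray's bow handle, an upright loop in front of the tray: bar along the saw's y, 76 mm long, 10 mm thick, 47 mm above the desk, free down to 14 mm above the desk. Moves with the tray. With the tray home it is 55 mm in front of the hood's edge.
- tray_floor (a point): Middle of the tray's inner floor (top face); axes as the saw's; moves with the tray.
- pin_lift (a joint): Drop pin that locks the tray, captive in an upright steel sleeve on the right of the hood's roof: height it is drawn, m. 0 = fully down, through the bore in the tray's right flange; 0.034 = top of its travel. Falls back by its weight and a light spring (about 4 N) when let go. In the deep slot (turn near 0) it goes all the way down; above 0.027 its cross pin is over the sleeve's rim and it can turn; in the parking notch it rests at about 0.020, clear of the tray.
- pin_turn (a joint): Turn of the drop pin, rad, positive anticlockwise from above; 0 = over the deep slot (cross pin to the front), 1.22 = over the shallow parking notch, stop at 1.34. The notch takes about 1.05 to 1.34, the slot about -0.06 to 0.15; between them the cross pin sits on the rim.
- pin_handle (a point): Middle of the drop pin's black grip bar on top: 46 mm long along this point's x, 11 mm thick (y), 26 mm high (z); 113 mm above the desk when the pin is down. The sleeve's rim (radius 18 mm) is 28 mm below this point when the pin is down. Moves and turns with the pin.
- tote_floor (a point): Middle of the inner floor of the open grey tote (fixed; outside 225 by 180 mm, 60 mm high, walls 4 mm): inside 217 mm along its x by 172 mm along its y; floor 5 mm above the desk. Holds two rows of three heat sinks with room for fingers. Between tote and saw stands a fixed open carton of wires (about 170 by 130 mm, walls 82 mm high, flaps and wires higher): carry over it at 0.18 m or more.
- dish_in (a point): Middle of the inner floor of the round steel scrap dish (fixed): 94 mm across the rim, inside about 76 mm across at the floor, 24 mm high, floor 3 mm above the desk.
- sink_1_mid (a point): Centre of a finished finned aluminium heat sink: 50 mm (x, along the fins) by 32 mm (y) by 30 mm (z), 70 g. Starts flat in the tray under the hood, fins up; three to five are there (None = absent).
- sink_2_mid (a point): Centre of a finished finned aluminium heat sink: 50 mm (x, along the fins) by 32 mm (y) by 30 mm (z), 70 g. Starts flat in the tray under the hood, fins up; three to five are there (None = absent).
- sink_3_mid (a point): Centre of a finished finned aluminium heat sink: 50 mm (x, along the fins) by 32 mm (y) by 30 mm (z), 70 g. Starts flat in the tray under the hood, fins up; three to five are there (None = absent).
- sink_4_mid (a point): Centre of a finished finned aluminium heat sink: 50 mm (x, along the fins) by 32 mm (y) by 30 mm (z), 70 g. Starts flat in the tray under the hood, fins up; three to five are there (None = absent).
- sink_5_mid (a point): Centre of a finished finned aluminium heat sink: 50 mm (x, along the fins) by 32 mm (y) by 30 mm (z), 70 g. Starts flat in the tray under the hood, fins up; three to five are there (None = absent).
- butt_mid (a point): Centre of the butt end, the useless last slice of the bar: same finned profile but only 18 mm (x) by 32 mm (y) by 30 mm (z), 30 g. Starts in the tray among the heat sinks.
- oil_bottle: Brown dropper bottle, 33 mm across, 102 mm high, standing between the saw and the carton of wires; origin under its centre. A bystander.
- reel: Reel of solder wire, 59 mm across, 39 mm high, to the right of the tote; origin under its centre. A bystander.
- sponge_pot: Black tip cleaner pot, 66 mm across, 37 mm high, to the right of the tote; origin under its centre. A bystander.

How it is judged:
By the outcome, as a careful person would: the job done as asked, in the order asked, and still so for the second after the job is handed in, with the robot touching nothing.
Of sink_1, sink_2, sink_3, sink_4, sink_5 only 3 to 5 are there at a start; the rules pass over those that are not, and their reading is None.
At some moment in a run one of sink_1, sink_2, sink_3, sink_4, sink_5, butt may be knocked a few centimetres aside while the robot is not near it.
Once in a run the grip may slacken for a moment while it holds something.
It also fails if it takes over 210 s, if anything falls off the work surface, if the arm or the gripper's body presses on something with over 40 N, if the wrist force passes 120 N, or if a joint passes its speed limit or range.

## Robot

A 6-joint arm with a two-finger parallel gripper is mounted at the origin on a cart in front of the work surface, level with it; the furniture and walls round the work are solid. World frame = base frame: x ahead of the robot, y to its left, z up, the work surface at z = 0. Lengths are in m, angles in rad, forces in N, time in s.
With the tool pointing down it reaches from about 0.35 to 0.775 m from the base axis. Payload 5.5 kg.
Tool frame: the origin (TCP) lies on the mounting face of the last link; the fingertips stand 173 mm ahead of it and the grasp point (between the pads) lies 155 mm ahead of it; z points along the fingers, y is the line along which they close (so a half turn about z gives the same grasp; the last joint's range is limited). The gripper opens to 85 mm and grips with 20 to 120 N. Pads are 22 mm wide; open, the fingers measure 114 mm over their backs; the gripper's body (76 mm by 85 mm) begins 54 mm behind the grasp point. The pads swing forward as they close: fully open they stand 13 mm farther back than shut.
Start: joints at [1.15, 0.313, 0.046, 1.304, 0, 1.431], TCP at [0.159, 0.552, 0.405] pointing down, gripper open.
Joint ranges: [-2.76, 2.76], [-0.86, 1.69], [-1.03, 1.26], [-2.2, 2.34], [-1.47, 1.5], [-3.14, 3.14]. Speed limits (rad/s): [2.57, 2.57, 3.14, 3.14, 3.14, 3.14].

## Interface

Orientations are given as a 3x3 rotation matrix whose columns are the frame's x, y, z axes.
In Python, from workcell import r gives the robot as it stands. Calls block until the motion is done:
- r.move_pose(position, orientation): joint-space move of the TCP to a pose.
- r.move_linear(position, frame=None, max_speed=0.15, f_stop=None): straight line of the TCP; frame=None keeps the orientation; max_speed is the mean speed in m/s. With f_stop (N) it stops when the force on the tool has changed by that much, and returns True; else False.
- r.goto_joints(angles): joint-space move.
- r.gripper_to(opening, squeeze=None): finger opening in m; squeeze is the grip in N (None keeps the last); returns when the fingers have stopped.
- r.pause(seconds).
- r.inverse_kinematics(position, orientation): joint angles nearest the present ones, or None.
- r.snapshot(name): name is "side" or "top"; returns a dict with "image" (480x640x3 uint8, red, green, blue), "intrinsics" (3x3 intrinsics, pixels), "dist_coeffs" ([k1, k2, p1, p2, k3] as OpenCV has them; the pictures are not rectified), "world_from_camera" (4x4, takes a point from camera to world coordinates). Camera axes: x right, y down, z forward; pixel columns grow to the right and rows downward; lengths in m; the calibration is good to about 2 mm. A picture is of the moment at which its call begins. There is no depth.
A pose or a line that the arm cannot do raises r.Unreachable and nothing moves.
- r.finish_job(): hands the job in; it is judged then, once.
Readings, each from a call of its own:
- r.current_t(): time.
- r.current_joints(): joint angles.
- r.current_qd(): joint speeds.
- r.current_tau(): joint torques, N m.
- r.current_tool_pos(): TCP position.
- r.current_tcp_rot(): TCP orientation.
- r.current_wrist_force(): force on the tool from outside, world axes, zero at the start.
- r.current_wrist_torque(): the same for the moment, N m.
- r.current_grip_width(): finger opening in m.
- r.current_grip_force(): force on a finger pad.
Only numpy, scipy, OpenCV 4.12 (cv2) and the standard library are available. Lean on these libraries where they do the work, as an engineer would, in place of code of your own. Each camera call takes 0.05 s, during which the arm holds its last target. There are 200 camera calls.

## Working session

There is one attempt and no reset: what is moved stays moved. The work goes in short steps, each a Python script; the robot and the scene stay as the last script left them, time stands still between calls to the robot, and variables do not carry over. Pictures are saved under pics/ and viewed, at most 14 in all, crops included, and the job is handed in when it is done.

```bash
ls; mkdir -p pics; python3 - <<'E'
from workcell import r
import cv2
for n in("top","side"):
    s=r.snapshot(n); cv2.imwrite(f"pics/{n}0.png",s["image"][:,:,::-1])
    print(n,s["intrinsics"],s["dist_coeffs"],s["world_from_camera"])
E
```

```text
pics
top [[611.98320443   0.         323.23050079]
 [  0.         611.98320443 230.83842233]
 [  0.           0.           1.        ]] [-0.04815982  0.          0.          0.          0.        ] [[ 0.1200798  -0.86211019  0.49228737 -0.42745454]
 [-0.992707   -0.10959546  0.05021598 -0.21077055]
 [ 0.01066075 -0.49472704 -0.86898303  1.79442539]
 [ 0.          0.          0.          1.        ]]
side [[505.21271901   0.         317.3082825 ]
 [  0.         505.21271901 229.06789013]
 [  0.           0.           1.        ]] [-0.07347441  0.          0.          0.          0.        ] [[ 0.86705598 -0.31382299  0.3869484   0.04886424]
 [-0.49809925 -0.52960681  0.68659578 -1.02481296]
 [-0.01053904 -0.78805568 -0.61551375  0.90831513]
 [ 0.          0.          0.          1.        ]]
```

View pics/top0.png

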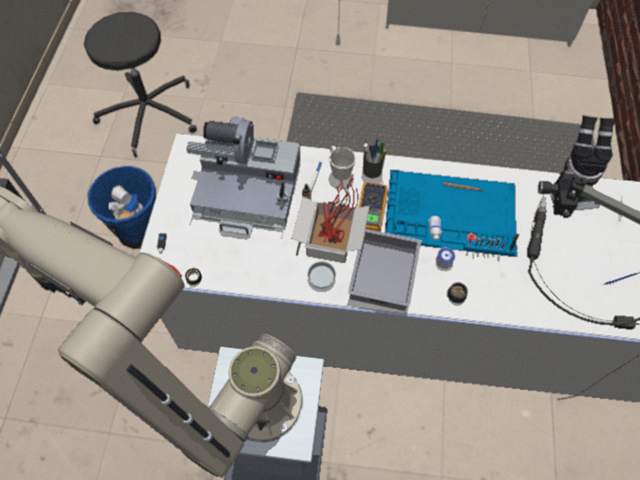

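View pics/side0.png

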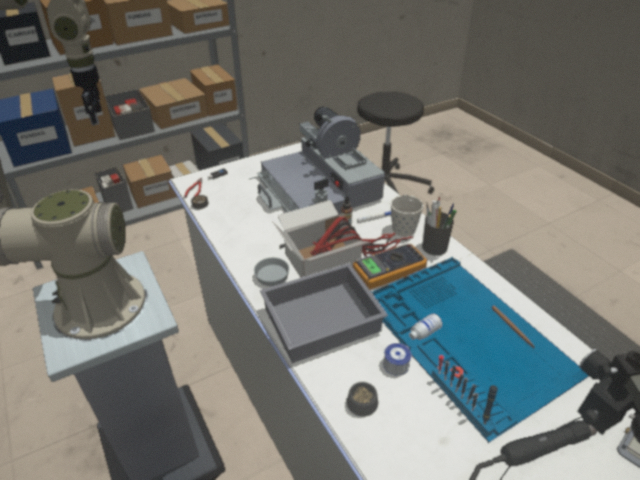

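```bash
cat > h.py <<'E'
from workcell import r
import cv2, numpy as np
def snap(n,f=None):
    s=r.snapshot(n)
    if f: cv2.imwrite(f,s["image"][:,:,::-1])
    return s
def p2w(s,px,z):
    "pixels -> world points on the plane at height z"
    u=cv2.undistortPoints(np.float64(px).reshape(-1,1,2),s["intrinsics"],np.float64(s["dist_coeffs"])).reshape(-1,2)
    T=s["world_from_camera"]; d=np.c_[u,np.ones(len(u))]@T[:3,:3].T; c=T[:3,3]
    return c+d*((np.atleast_1d(z)-c[2])/d[:,2])[:,None]
def w2p(s,P):
    T=np.linalg.inv(s["world_from_camera"])
    return cv2.projectPoints(np.float64(P).reshape(-1,1,3),cv2.Rodrigues(T[:3,:3])[0],T[:3,3],s["intrinsics"],np.float64(s["dist_coeffs"]))[0].reshape(-1,2)
def crop(img,x0,y0,w,h,k,f):
    c=cv2.resize(img[y0:y0+h,x0:x0+w],None,fx=k,fy=k,interpolation=cv2.INTER_CUBIC)
    cv2.imwrite(f,c[:,:,::-1])
E
python3 - <<'E'
from h import *
s=snap("top"); crop(s["image"],170,120,160,120,5,"pics/saw.png"); crop(s["image"],270,210,200,110,4,"pics/tote.png")
E
```

```text
(no output)
```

View pics/saw.png

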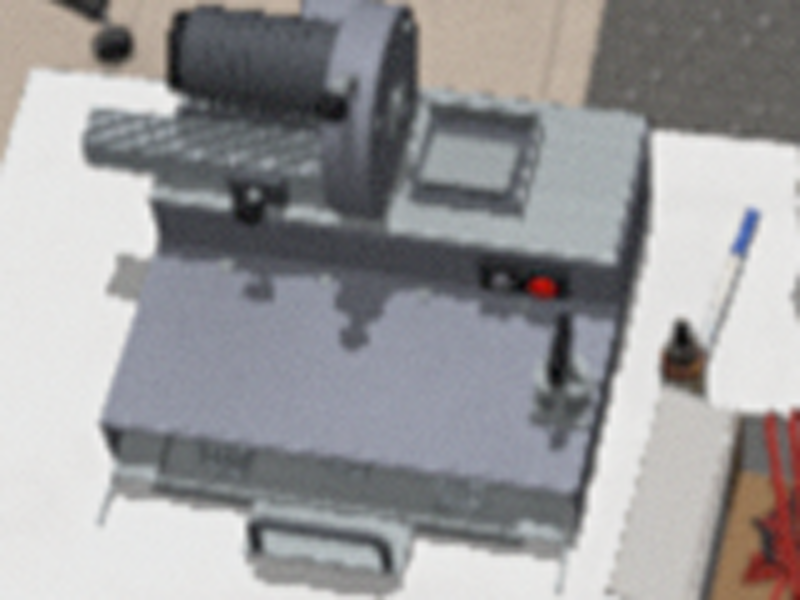

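View pics/tote.png

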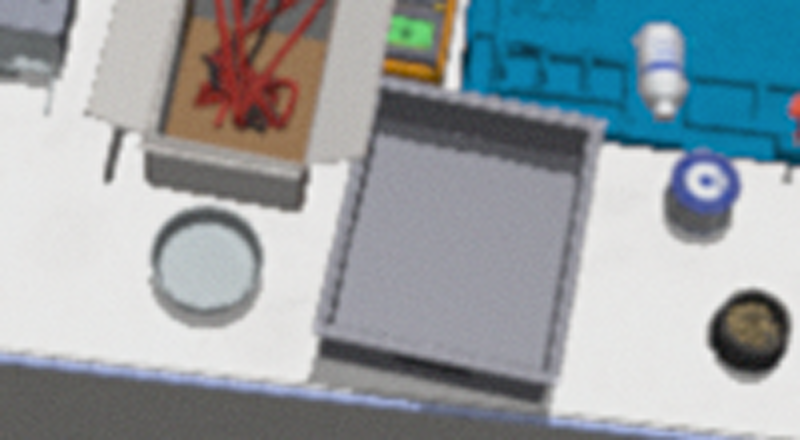

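```bash
python3 - <<'E'
from h import *
np.set_printoptions(precision=4,suppress=True)
s=snap("top"); a=lambda L:np.array([170,120])+np.array(L)/5; b=lambda L:np.array([270,210])+np.array(L)/4
F=p2w(s,a([(105,422),(578,495)]),.052);print("hood",F, np.linalg.norm(F[1]-F[0]))
H=p2w(s,a([(250,520),(395,545)]),.050);print("handle",H,np.linalg.norm(H[1]-H[0]))
print("pin",p2w(s,a([(565,318),(562,380)]),.126), p2w(s,a([(562,375)]),.085))
T=p2w(s,b([(378,85),(605,122),(550,382),(318,330)]),.06);print("tote",T,[np.linalg.norm(T[i]-T[i-1]) for i in range(4)],T.mean(0))
D=p2w(s,b([(152,255),(263,262),(207,207),(207,312)]),.024);print("dish",D,D.mean(0))
print("bottle",p2w(s,a([(683,325)]),.102))
print("reel,pot",p2w(s,b([(705,182),(750,325)]),.038))
E
```

```text
hood [[0.6051 0.3427 0.052 ]
 [0.5887 0.0189 0.052 ]] 0.3241741546471439
handle [[0.5436 0.231  0.05  ]
 [0.5369 0.1327 0.05  ]] 0.09857355418445289
pin [[0.6781 0.038  0.126 ]
 [0.63   0.0325 0.126 ]] [[0.6599 0.0391 0.085 ]]
tote [[ 0.5706 -0.2443  0.06  ]
 [ 0.5594 -0.4302  0.06  ]
 [ 0.3267 -0.3979  0.06  ]
 [ 0.3478 -0.2173  0.06  ]] [np.float64(0.22435601627080667), np.float64(0.1861901420037026), np.float64(0.23493844605526937), np.float64(0.18176383385589642)] [ 0.4511 -0.3224  0.06  ]
dish [[ 0.4124 -0.0791  0.024 ]
 [ 0.4174 -0.1679  0.024 ]
 [ 0.4606 -0.1175  0.024 ]
 [ 0.3684 -0.1288  0.024 ]] [ 0.4147 -0.1233  0.024 ]
bottle [[ 0.6984 -0.0371  0.102 ]]
reel,pot [[ 0.5265 -0.5161  0.038 ]
 [ 0.4039 -0.5542  0.038 ]]
```

```bash
python3 - <<'E'
from h import *
s=snap("top"); t=snap("side")
a=s["image"][170:220,260:310]; b=t["image"][165:215,290:350]
A=cv2.resize(a,(400,400),interpolation=cv2.INTER_CUBIC);B=cv2.resize(b,None,fx=8,fy=8,interpolation=cv2.INTER_CUBIC)[:,:400]
cv2.imwrite("pics/pin.png",np.hstack([A,B])[:,:,::-1]); print(r.current_tcp_rot())
E
```

```text
[[-9.60829696e-01  2.77139404e-01 -2.16738242e-04]
 [ 2.77139480e-01  9.60829565e-01 -5.06163513e-04]
 [ 6.79706561e-05 -5.46403658e-04 -9.99999848e-01]]
```

View pics/pin.png

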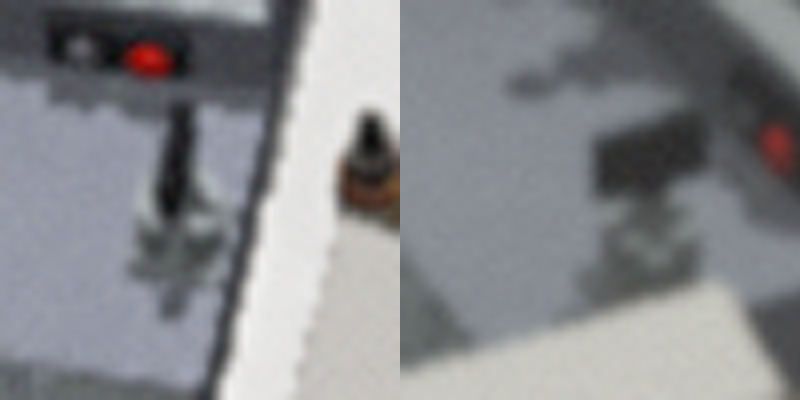

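```bash
python3 - <<'E'
from h import *
s=snap("top"); t=snap("side")
print(p2w(s,[(282.1,189.75)],.113),p2w(t,[(321.5,184.1)],.113))
print(p2w(t,[(290+199/8,165+167/8),(290+306/8,165+140/8)],.113))
T=[.15,0,0]
def dn(y): c,q=np.cos(y),np.sin(y); return np.array([[c,-q,0],[q,c,0],[0,0,1]])@np.diag([1,-1,-1.])
for k in (0,np.pi):
  for d in (0,1.22): 
    print(k,d,r.inverse_kinematics([.654,.0353,.30],dn(-.055+d+k)))
E
```

```text
[[0.66228664 0.03914044 0.113     ]] [[0.66435508 0.03911422 0.113     ]]
[[0.64328348 0.04077729 0.113     ]
 [0.68546871 0.0364506  0.113     ]]
0 0 [-0.06852894  0.51189435  0.08753543  1.1464374   0.          3.12806371]
0 1.22 [-0.06852894  0.51189435  0.08753543  1.1464374   0.          1.90806371]
3.141592653589793 0 [-0.06852894  0.51189435  0.08753543  1.1464374   0.         -0.01352894]
3.141592653589793 1.22 [-0.06852894  0.51189435  0.08753543  1.1464374   0.         -1.23352894]
```

```bash
cat >> h.py <<'E'
def dn(y):
    "tool down, fingers closing along the y axis of a frame of yaw y"
    y+=np.pi; c,q=np.cos(y),np.sin(y); return np.array([[c,-q,0],[q,c,0],[0,0,1]])@np.diag([1,-1,-1.])
G=.155
SY=-.062
def at(x,y,z): return [x,y,z+G]   # TCP for a grasp point
def wf(): return np.round(r.current_wrist_force(),1)
E
python3 - <<'E'
from h import *
p=[.6635,.039]
r.move_pose(at(*p,.25),dn(SY)); r.gripper_to(.045,25)
r.move_linear(at(*p,.135),max_speed=.2); print(r.move_linear(at(*p,.115),max_speed=.05,f_stop=8),wf(),r.current_tool_pos())
r.gripper_to(.0,20); print(r.current_grip_width(),r.current_grip_force(),wf(),r.current_wrist_torque(),r.current_t())
s=snap("side"); crop(s["image"],260,120,130,100,6,"pics/g.png")
E
```

```text
False [0.2 0.8 0.7] [0.66336524 0.0390283  0.26968969]
0.010235242888619805 54.256981909275055 [0.8 8.8 1.2] [ 1.65622766 -0.11137821  0.02275676] 5.1
```

View pics/g.png

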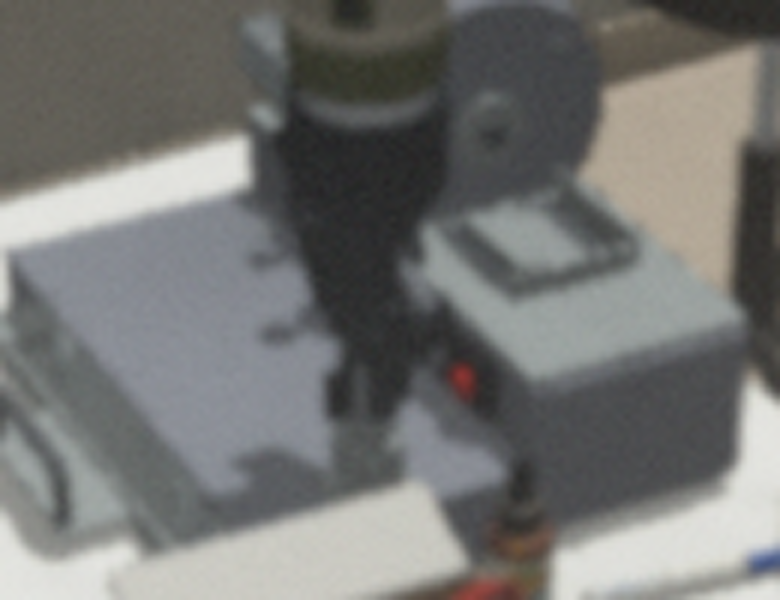

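```bash
python3 - <<'E'
from h import *
p=[.6635,.0395]; x,y,z=r.current_tool_pos(); z-=G
r.gripper_to(0,60); print(wf())
print(r.move_linear(at(*p,z+.031),max_speed=.04,f_stop=25),wf(),r.current_grip_width())
for a in (.3,.6,.9,1.22):
    print(r.move_linear(at(*p,z+.031),dn(SY+a),max_speed=.05),wf(),np.round(r.current_wrist_torque(),2),r.current_grip_width())
s=snap("side"); t=snap("top");a=cv2.resize(s["image"][155:225,280:350],(400,400));b=cv2.resize(t["image"][150:220,250:320],(400,400))
cv2.imwrite("pics/g2.png",np.hstack([a,b])[:,:,::-1]); print(r.current_t(),r.current_tool_pos())
E
```

```text
[0.1 8.  1.9]
False [ 2.4  8.4 -3.5] 0.00986879561901737
False [ 3.9  8.6 -5. ] [ 1.57 -0.69 -0.06] 0.009726882527047278
False [ 2.8  8.4 -4.3] [ 1.4  -0.6  -0.03] 0.009907282153982884
False [ 3.2  8.  -4.7] [ 1.43 -0.58 -0.04] 0.009646585204083015
False [ 2.1  7.8 -4.5] [ 1.49 -0.61 -0.08] 0.00974595494268543
8.225 [0.6638026  0.04145112 0.30125537]
```

View pics/g2.png

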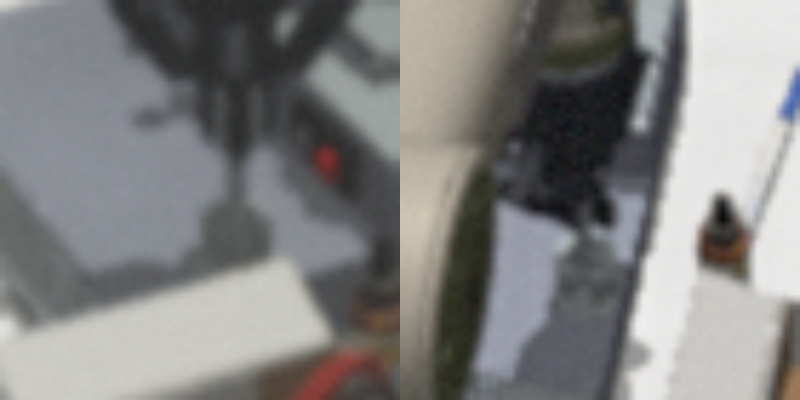

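```bash
python3 - <<'E'
from h import *
z=.1147
print(r.move_linear(at(.6635,.041,z+.017),max_speed=.03,f_stop=7),wf(),r.current_tool_pos()[2]-G-z)
r.gripper_to(.045); print(wf(),r.current_tool_pos())
r.move_linear(at(.6635,.041,.22),max_speed=.2)
# to the tray handle, out of the pin's way
r.gripper_to(.085)
h=[.5405,.182]
r.move_pose(at(*h,.2),dn(SY+np.pi/2))
s=snap("side"); t=snap("top");a=cv2.resize(s["image"][155:225,280:350],(400,400));b=cv2.resize(t["image"][150:250,200:300],(400,400))
cv2.imwrite("pics/g3.png",np.hstack([a,b])[:,:,::-1]); print(r.current_t(),r.current_joints())
E
```

```text
True [-0.   1.3  4.6] 0.020668527466650433
[-0.7  0.2  0.4] [0.66328492 0.04197463 0.28852495]
11.0167 [ 1.81914915e-01  3.23659596e-01 -6.09476499e-02  1.18449877e+00
 -3.55792604e-04 -1.32457922e+00]
```

View pics/g3.png

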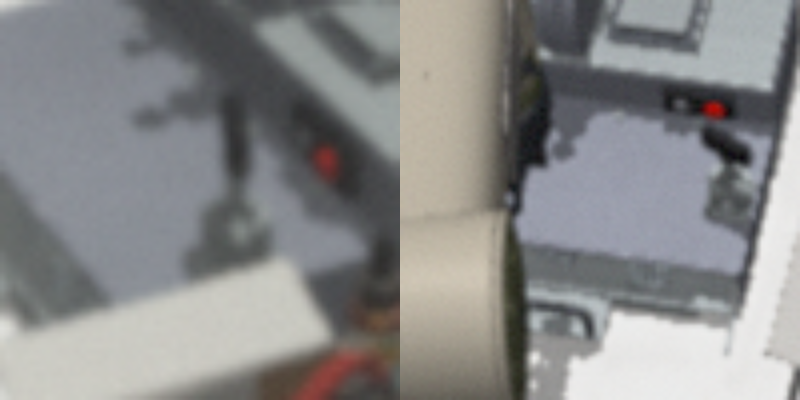

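```bash
python3 - <<'E'
from h import *
h=np.array([.5405,.182]); c,q=np.cos(SY),np.sin(SY)
r.gripper_to(.045,40)
r.move_linear(at(*h,.08),max_speed=.25); print(r.move_linear(at(*h,.046),max_speed=.06,f_stop=8),wf())
r.gripper_to(0,40); print(r.current_grip_width(),r.current_grip_force(),wf(),r.current_tool_pos())
for d in (.04,.08,.115):
    print(r.move_linear(at(*(h-d*np.array([c,q])),.046),max_speed=.08,f_stop=25),wf(),r.current_grip_width())
print(r.move_linear(at(*(h-.14*np.array([c,q])),.046),max_speed=.04,f_stop=12),wf(),r.current_tool_pos(),r.current_t())
E
```

```text
False [-0.6  0.   0.1]
0.00854872258459368 38.94100069999695 [ 2.3 -1.2  2.3] [0.5410847  0.18202446 0.20164968]
False [-1.  -3.5  7.5] 0.008657346512576021
False [-1.9 -6.9  9.8] 0.008690488160384799
False [-1.1 -8.8 11.8] 0.008268212782502156
True [1.7 0.4 1.6] [0.41448536 0.18849017 0.20160416] 15.5417
```

```bash
python3 - <<'E'
from h import *
p=np.array(r.current_tool_pos()); d=np.array([np.cos(.052),-np.sin(.052),0])
print(r.move_linear(list(p-.02*d),max_speed=.03,f_stop=15),wf(),r.current_tool_pos())
r.gripper_to(.045); q=np.array(r.current_tool_pos()); print(q)
r.move_linear([q[0],q[1],.35],max_speed=.3)
r.goto_joints([1.15, 0.313, 0.046, 1.304, 0, 1.431])
s=snap("top"); crop(s["image"],170,170,160,120,5,"pics/out.png"); print(r.current_t())
E
```

```text
True [ 1.3 -1.2  1.8] [0.4137338  0.18859842 0.20159345]
[0.41416011 0.18850752 0.20161332]
19.2667
```

View pics/out.png

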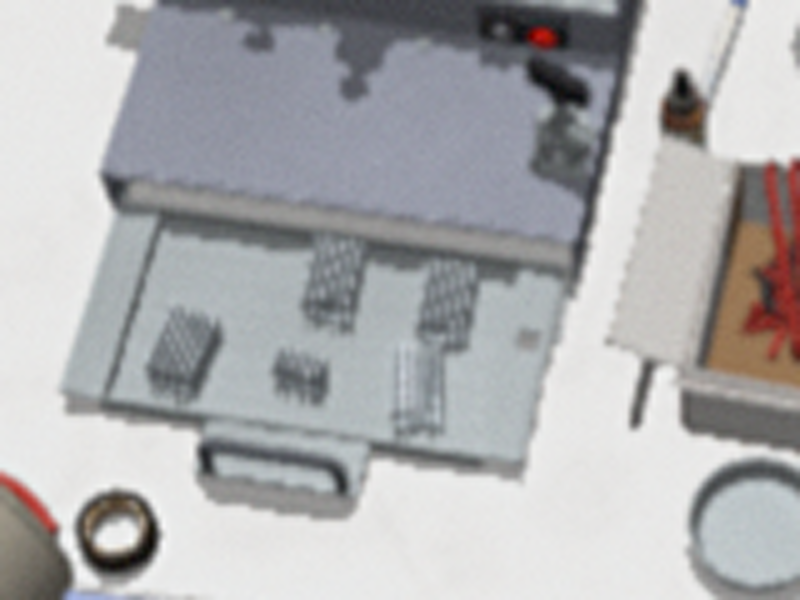

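```bash
python3 - <<'E'
from h import *
s=snap("top"); c=s["image"][210:265,193:293]; c=cv2.resize(c,None,fx=8,fy=8,interpolation=cv2.INTER_LANCZOS4)
c=np.clip(c.astype(float)*1.8-120,0,255).astype(np.uint8); cv2.imwrite("pics/parts.png",c[:,:,::-1])
E
```

```text
(no output)
```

View pics/parts.png

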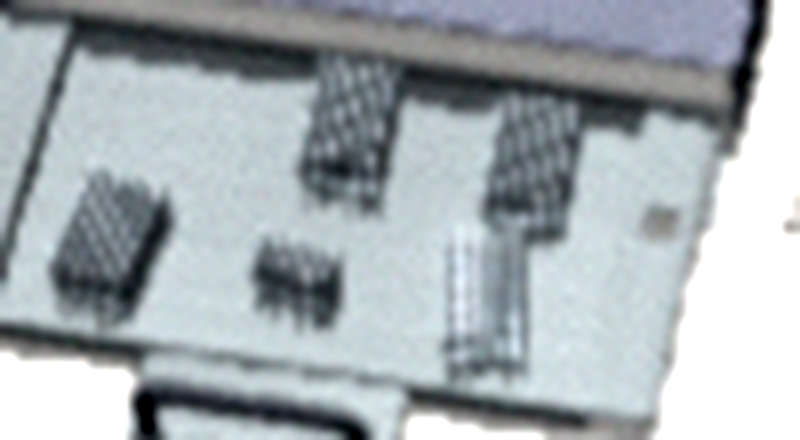

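```bash
python3 - <<'E'
from h import *
np.set_printoptions(precision=4,suppress=True)
s=snap("top")
Q={"S1":[(100,170),(158,182),(113,290),(57,265)],"S2":[(325,55),(395,68),(378,185),(308,170)],"S3":[(510,95),(580,105),(560,220),(492,205)],"S4":[(450,228),(522,232),(520,355),(447,348)],"B":[(265,240),(338,252),(330,300),(258,285)]}
for k,v in Q.items():
    P=p2w(s,np.array([193,210])+np.array(v)/8,.036)[:,:2]; x=P[:2].mean(0)-P[2:].mean(0); y=P[[0,3]].mean(0)-P[[1,2]].mean(0)
    print(k,P.mean(0),"L",np.linalg.norm(x),np.linalg.norm(y),"yaw",np.arctan2(x[1],x[0]),np.arctan2(-y[0],y[1]))
h=[(205,440),(345,490)]; 
E
```

```text
S1 [0.4924 0.2679] L 0.04956225289686419 0.025678400878365135 yaw -0.1575487970559456 -0.21653779509363635
S2 [0.5551 0.178 ] L 0.05585001346777368 0.030263712063247867 yaw 0.06356945347894079 -0.09753129267636326
S3 [0.5474 0.0992] L 0.05387149255736722 0.029406615026283136 yaw 0.025236454475680983 -0.07694835606134971
S4 [0.4826 0.1089] L 0.05614762201018434 0.029750503626665925 yaw 0.15820170459239788 0.04122979164956026
B [0.4826 0.1864] L 0.02163980816846224 0.030681676698349546 yaw 0.05337821390256857 -0.0790502294575605
```

```bash
cat >> h.py <<'E'
T0=np.array([.451,-.322]); TY=-.12
def tote(u,v): c,q=np.cos(TY),np.sin(TY); return T0+[c*u-q*v,q*u+c*v]
def pick(x,y,yaw,z=.028,force=50):
    r.gripper_to(.052,force); r.move_pose(at(x,y,.2),dn(yaw)); r.move_linear(at(x,y,.07),max_speed=.25)
    hit=r.move_linear(at(x,y,z),max_speed=.07,f_stop=6)
    r.gripper_to(0,force); w=r.current_grip_width(); r.move_linear(at(x,y,.235),max_speed=.2)
    print("pick",hit,w,r.current_grip_width(),r.current_t()); return r.current_grip_width()>.024
def place(x,y,yaw,z=.029,wide=.046):
    "carry over and set down; False if it was lost on the way"
    r.move_pose(at(x,y,.235),dn(yaw)); r.move_linear(at(x,y,.09),max_speed=.25)
    if r.current_grip_width()<.024: print("lost"); return False
    hit=r.move_linear(at(x,y,z),max_speed=.06,f_stop=6); print("place",hit,r.current_tool_pos()[2]-G,r.current_grip_width())
    r.gripper_to(wide); r.move_linear(at(x,y,.235),max_speed=.25); return True
E
python3 - <<'E'
from h import *
s=snap("top"); np.save("base.npy",s["image"])
for u in(-52,52):
  for v in(-42,42):
    P=tote(u/1e3,v/1e3)
    for yw in(TY+np.pi/2,TY-np.pi/2): print(u,v,P,[None if (q:=r.inverse_kinematics(at(*P,.235),dn(yw))) is None else round(q[5],2)])
ok=pick(.4935,.2675,-.19)
if ok: place(*tote(.052,-.042),TY+np.pi/2)
s=snap("top","pics/after1.png")
d=cv2.absdiff(s["image"],np.load("base.npy")).max(2)
for n,p in dict(S2=(.557,.178),S3=(.549,.099),S4=(.485,.109),B=(.484,.1864)).items():
    u,v=w2p(s,[*p,.02])[0].astype(int); print(n,np.median(d[v-7:v+8,u-7:u+8]))
print(wf(),r.current_t())
E
```

```text
-52 -42 [ 0.39434604 -0.35747293] [np.float64(-2.34)]
-52 -42 [ 0.39434604 -0.35747293] [np.float64(0.8)]
-52 42 [ 0.40440186 -0.274077  ] [np.float64(-2.21)]
-52 42 [ 0.40440186 -0.274077  ] [np.float64(0.93)]
52 -42 [ 0.49759814 -0.369923  ] [np.float64(-2.22)]
52 -42 [ 0.49759814 -0.369923  ] [np.float64(0.92)]
52 42 [ 0.50765396 -0.28652707] [np.float64(-2.1)]
52 42 [ 0.50765396 -0.28652707] [np.float64(1.04)]
pick False 0.03112929077399584 0.030808459779867296 24.1917
place False 0.029484076130559977 0.03136146876255955
S2 36.0
S3 75.0
S4 110.0
B 71.0
[ 0.1  0.3 -0.7] 29.7583
```

View pics/after1.png

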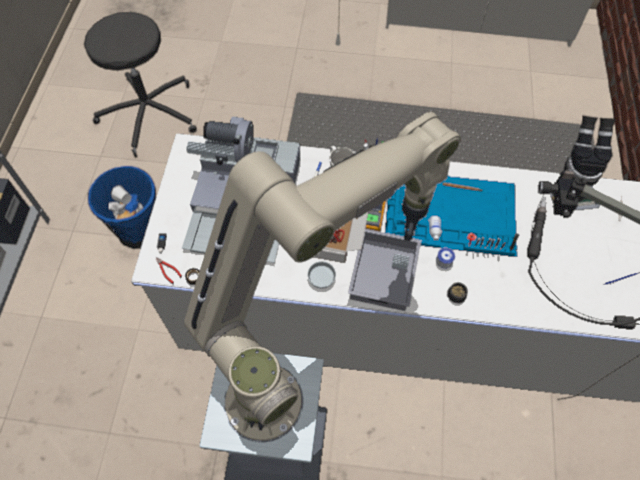

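```bash
cat >> h.py <<'E'
HOME=[1.15, 0.313, 0.046, 1.304, 0, 1.431]
def look(parts):
    "names of the parts whose picture is no longer as at first"
    r.goto_joints(HOME); r.pause(.2); s=snap("top"); d=cv2.absdiff(s["image"],np.load("base.npy")).max(2); m=[]
    for n,p in parts.items():
        u,v=w2p(s,[p[0],p[1],.02])[0].astype(int); e=d[v-8:v+9,u-7:u+8].mean(); print(n,round(e,1),end=" ")
        if e>14: m.append(n)
    print(r.current_t()); return s,m
E
python3 - <<'E'
from h import *
parts=dict(S4=(.4845,.1085,.10),B=(.4835,.1864,-.03),S3=(.549,.099,-.03),S2=(.557,.178,-.02))
dest=dict(S4=tote(.052,.042),S3=tote(-.052,-.042),S2=tote(-.052,.042))
while parts:
    s,m=look(parts)
    if m: print("moved",m); break
    n=next(iter(parts)); print(n); p=parts.pop(n)
    if not pick(*p): print("no grip"); break
    ok=place(.4147,-.1233,-.12,z=.027,wide=.044) if n=="B" else place(*dest[n],TY-np.pi/2)
    if not ok: break
s,m=look(parts); cv2.imwrite("pics/a2.png",cv2.resize(s["image"][140:320,170:470],(800,480),interpolation=cv2.INTER_CUBIC)[:,:,::-1])
E
```

```text
S4 4.7 B 3.7 S3 29.6 S2 3.7 33.4333
moved ['S3']
S4 4.8 B 3.7 S3 29.7 S2 3.8 33.9333
```

View pics/a2.png

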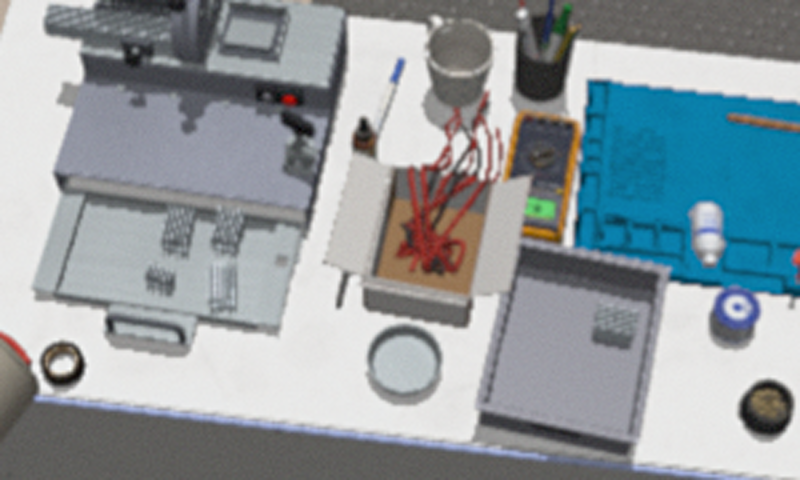

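```bash
python3 - <<'E'
from h import *
s=snap("top"); b=np.load("base.npy")
crop(s["image"],220,205,70,55,11,"pics/s3.png")
t=b[217:243,251:267]; R=cv2.matchTemplate(s["image"][205:255,230:285],t,cv2.TM_CCOEFF_NORMED); _,v,_,l=cv2.minMaxLoc(R); print(v,l[0]+230-251,l[1]+205-217)
E
```

```text
0.7069147229194641 17 3
```

View pics/s3.png

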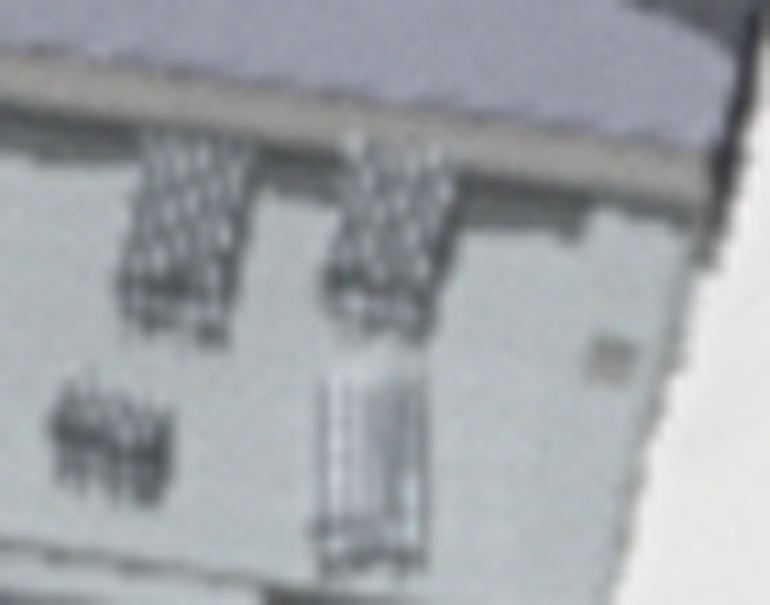

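```bash
sed -i 's/def pick(x,y,yaw,z=.028,force=50):/def pick(x,y,yaw,op=.052,z=.028,force=50):/; s/r.gripper_to(.052,force)/r.gripper_to(op,force)/' h.py
python3 - <<'E'
from h import *
s=snap("top"); np.save("base.npy",s["image"])
P=p2w(s,np.array([220,205])+np.array([(350,130),(455,145),(432,300),(330,280)])/11,.036)[:,:2]
x=P[:2].mean(0)-P[2:].mean(0);c=P.mean(0)+[.002,0]; yw=np.arctan2(x[1],x[0])-.07; print(c,yw,np.linalg.norm(x))
parts=dict(S4=(.4845,.1085,.10),B=(.4835,.1864,-.03),S2=(.557,.1795,-.02,.043),S3=(*c,yw))
dest=dict(S4=tote(.052,.042),S3=tote(-.052,-.042),S2=tote(-.052,.042))
while parts:
    n=next(iter(parts)); print(n); p=parts.pop(n)
    if not pick(*p): print("no grip"); break
    ok=place(.4147,-.1233,-.12,z=.027,wide=.044) if n=="B" else place(*dest[n],TY-np.pi/2)
    if not ok: break
    s,m=look(parts)
    if m: print("moved",m); break
r.goto_joints(HOME)
s=snap("top"); cv2.imwrite("pics/a3.png",cv2.resize(s["image"][140:320,170:470],(800,480),interpolation=cv2.INTER_CUBIC)[:,:,::-1])
E
```

```text
[0.56686631 0.11677767] -0.016598622573598266 0.0534862149688295
S4
pick False 0.03088995056551069 0.0312640695221083 39.175
place False 0.029421358398090763 0.03144657062585668
B 3.4 S2 3.5 S3 3.5 47.2333
B
pick False 0.0309536284673594 0.03120517167584028 52.1667
place False 0.02731951992314699 0.031148621866873324
S2 4.2 S3 3.8 59.3833
S2
pick False 0.03144762860382943 0.030981740504680836 64.425
place False 0.029337355768512374 0.031306036056974795
S3 3.8 72.6083
S3
pick False 0.03113820164200522 0.03076909004225039 77.8917
place False 0.029344736600822513 0.031263133825537234
86.425
```

View pics/a3.png

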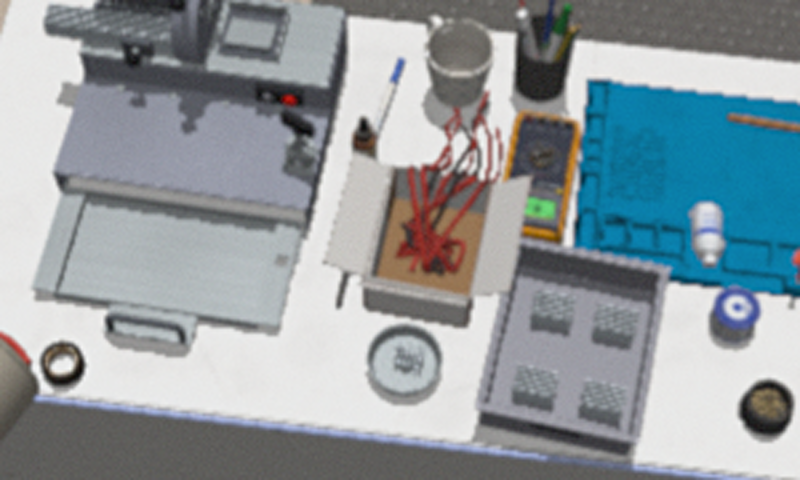

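```bash
python3 - <<'E'
from h import *
h=np.array([.4142,.1885]); e=np.array([.5411,.1820]); d=(e-h)/np.linalg.norm(e-h)
r.gripper_to(.045,40); r.move_pose(at(*h,.2),dn(SY+np.pi/2)); r.move_linear(at(*h,.08),max_speed=.25)
print(r.move_linear(at(*h,.046),max_speed=.06,f_stop=8)); r.gripper_to(0,40); print(r.current_grip_width())
for k in (.04,.08,.115): print(r.move_linear(at(*(h+k*d),.046),max_speed=.08,f_stop=25),wf())
print(r.move_linear(at(*(h+.14*d),.046),max_speed=.03,f_stop=20),wf(),r.current_tool_pos())
r.pause(.2);print(r.current_tool_pos(),wf())
r.gripper_to(.045); p=r.current_tool_pos(); print(p)
r.move_linear([p[0],p[1],.37],max_speed=.3)
# against the first picture: handle patch
r.goto_joints(HOME); r.pause(.2)
s=snap("top"); b=cv2.imread("pics/top0.png")[:,:,::-1]; d=cv2.absdiff(s["image"],b).max(2)
print(d[212:240,185:290].mean(),d[220:240,210:255].mean(), r.current_t())
for n in("a","b"): pass
t=np.ascontiguousarray(b[218:238,216:254]); R=cv2.matchTemplate(s["image"][210:250,206:264],t,cv2.TM_CCOEFF_NORMED); print(cv2.minMaxLoc(R))
E
```

```text
False
0.008566517146645395
False [1.3 0.6 4.6]
False [1.7 3.2 4.7]
False [2.  4.2 5.3]
True [-0.8 -0.7  6.2] [0.54608974 0.18244785 0.201404  ]
[0.54602396 0.18245785 0.20142679] [-1.  -0.2  5.3]
[0.54690568 0.18262601 0.20132965]
2.886394557823129 2.63 97.4917
(0.020379219204187393, 0.9981272220611572, (14, 5), (10, 8))
```

```bash
python3 - <<'E'
from h import *
z=.1147; p=[.6633,.0415]
r.move_pose(at(*p,.25),dn(SY+1.22)); r.gripper_to(.045,60); r.move_linear(at(*p,.155),max_speed=.2)
print(r.move_linear(at(*p,z+.0205),max_speed=.05,f_stop=8),wf())
r.gripper_to(0,60); print(r.current_grip_width(),wf())
print(r.move_linear(at(*p,z+.0515-.0205),max_speed=.04,f_stop=25),wf())
for a in (.9,.6,.3,.05): r.move_linear(at(*p,z+.031),dn(SY+a),max_speed=.05); print(wf(),r.current_grip_width())
print(r.move_linear(at(*p,z),max_speed=.04,f_stop=9),wf(),np.array(r.current_tool_pos())-at(0,0,z))
E
```

```text
False [-1.2 -0.3  0.2]
0.009876146045799613 [-0.8  0.4  2.8]
False [ 3.   0.6 -4.1]
[ 1.7  0.5 -3.8] 0.009881905186717074
[-0.3  1.5 -3.8] 0.009945663252284713
[-0.2  4.  -4. ] 0.010109498346441132
[-0.4  5.5 -5. ] 0.010111095896182897
True [-0.6  0.7  6.1] [0.6629503  0.04222674 0.00141948]
```

```bash
python3 - <<'E'
from h import *
r.gripper_to(.045); p=r.current_tool_pos(); r.move_linear([p[0],p[1],.41],max_speed=.25); r.goto_joints(HOME); r.pause(.3)
for n,(x,y) in dict(top=(282,190),side=(321,186)).items():
    s=snap(n); b=cv2.imread(f"pics/{n}0.png")[:,:,::-1]; d=cv2.absdiff(s["image"],b).max(2)
    print(n,d[y-14:y+15,x-12:x+13].mean(),d[y-14:y+15,x-12:x+13].max())
    t=np.ascontiguousarray(b[y-10:y+11,x-9:x+10]);print(cv2.minMaxLoc(cv2.matchTemplate(s["image"][y-16:y+17,x-15:x+16],t,cv2.TM_CCOEFF_NORMED))[1::2])
    m=cv2.morphologyEx((d>30).astype(np.uint8),cv2.MORPH_OPEN,np.ones((3,3)))
    for k in cv2.connectedComponentsWithStats(m)[2][1:]: print(k)
print(r.current_t(),r.current_joints())
E
```

```text
top 4.081379310344827 29
(0.9937360882759094, (6, 6))
[369 258  15   8  90]
[392 263  15   8  94]
[318 271   9   9  60]
[362 286  16   8  94]
[ 51 290   4   3  12]
[ 56 290   9   7  43]
[387 292  16   9  98]
[ 71 297   7   7  32]
[ 79 299   7   6  37]
side 2.811034482758621 10
(0.9968942403793335, (6, 6))
[ 98 112   4   4  15]
[269 268  10  12  93]
[324 297  11  15  93]
[340 302   3   3   9]
[284 311  11  14  79]
[337 319   7   7  41]
[296 335   5   6  26]
108.825 [ 1.14964016e+00  3.13067343e-01  4.60572607e-02  1.30399823e+00
 -1.48611568e-05  1.43103459e+00]
```

```bash
python3 -c "
from workcell import r
print(r.finish_job())"
```

```text
the job is handed in; nothing more can be done
None
```

The job is handed in at about 109 s: all four full-length heat sinks lie in a single layer in the tote, the butt end is in the scrap dish, and the tray is home and locked by the pin. In the before-and-after pictures nothing else on the bench moved.

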